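# Set the coarse dial and lock the dosing console

### The arm

A 6-joint arm with a two-finger parallel gripper is mounted at the origin on a cart in front of the work surface, level with it; the furniture and walls round the work are solid. World frame = base frame: x ahead of the robot, y to its left, z up, the work surface at z = 0. Lengths are in mm, angles in rad, forces in N, time in s.
With the tool pointing down it reaches from about 350 to 875 mm from the base axis. Payload 4.2 kg.
Tool frame: the origin (TCP) lies between the finger pads, 19 mm behind the fingertips; this is the grasp point; z points along the fingers, y is the line along which they close (so a half turn about z gives the same grasp; the last joint's range is limited). The gripper opens to 85 mm and grips with 20 to 120 N. Pads are 22 mm wide; open, the fingers measure 114 mm over their backs; the gripper's body (76 mm by 85 mm) begins 54 mm behind the grasp point. The pads swing forward as they close: fully open they stand 13 mm farther back than shut.
Start: joints at [-1.072, 0.385, 0.008, 0, -1.194, -0.259], TCP at [148.46, -607.091, 250.012] pointing down, gripper open.
Joint ranges: [-3.14, 3.14], [-1.21, 2.06], [-1.07, 1.41], [-3.16, 2.05], [-2.99, -0.16], [-3.1, 3.1]. Speed limits (rad/s): [2.79, 2.79, 3.14, 3.14, 3.14, 3.14].

### API

Orientations are given as a unit quaternion [x, y, z, w].
In Python, from bench import arm gives the robot as it stands.
- The arm moves only by the tool step_hand, called after "Call:" as name(argument=value, ...) on one line, values as JSON. Schema: {"type":"object","properties":{"motion":{"type":"object","properties":{"plan":{"type":"array","items":{"type":"array","items":{"type":"number"},"minItems":6,"maxItems":6},"minItems":1,"maxItems":10}},"additionalProperties":false,"required":["plan"]},"aperture":{"type":"number"},"only":{"type":"string"},"quiet":{"type":"boolean"},"lines":{"type":"string"}},"required":["motion"],"additionalProperties":false}. motion is an object whose key "plan" holds a list of rows, 1 to 10 of them, each of 6 numbers: dx, dy, dz in normalised numbers (1 is 800 mm), then a rotation vector rx, ry, rz in normalised numbers (1 is 2 rad); each row is the pose to reach, as a shift and turn from the pose commanded when the call began, along the tool's axes at that moment; what a row does not reach only later rows make up. A row lasts 1/10 s, in which the tool goes at most 50 mm and 0.15 rad, less where a joint would pass 70% of its speed; a pose out of reach is approached as far as the arm can. aperture is the finger opening in mm, set as the call begins (left out keeps the last). The fingers move at their own pace and stop on an object; the grip force is fixed at half the most. Time passes only in rows, so rows that do not move let the fingers close. The tool returns the time, the measured TCP pose, the force, the opening and the grip force at its end. only (a regular expression) keeps the lines of the reply that match it, lines (a string "A,B") keeps lines A to B, and quiet returns only ok. Input that does not fit is refused with a message, and nothing moves.
- arm.read_state(): the state, without advancing time (a new reading comes with each control period).
- arm.get_image(name): name is "scene" or "top" or "wrist"; returns the picture (420x560x3 uint8, blue, green, red); there is no depth.
- arm.get_calibration(name): a dict with "K" (3x3 intrinsics, pixels), "rvec" (rotation vector, rad) and "tvec" (3), from world to camera coordinates, as OpenCV has them. Camera axes: x right, y down, z forward; pixel columns grow to the right and rows downward; lengths in mm; the calibration is good to about 2 mm. A picture is of the moment at which its call begins: read the wrist's pose just before it. get_calibration takes no time and is no camera call; for the wrist camera it gives the pose at the moment of the call.
- arm.job_done(): hands the job in; it is judged then, once.
The state is a dict: "clock": time; "joints": joint angles; "joint_vel": joint speeds; "joint_efforts": joint torques, N m; "position": TCP position; "ee_rot": TCP orientation; "contact_force": force on the tool from outside, world axes, zero at the start; "wrist_torque": the same for the moment, N m; "gripper_width": finger opening in mm; "grasp_force": force on a finger pad.
Only numpy, scipy, OpenCV 4.12 (cv2) and the standard library are available. Lean on these libraries where they do the work, as an engineer would, in place of code of your own. Each camera call takes 0.05 s, during which the arm holds its last target. There are 200 camera calls.

### The job

Today's coarse flow setting is the green mark on the white ring of the dosing console. Turn the large black outer knob until the white pointer line on its skirt points to the middle of the green mark, without turning the small red fine-trim knob that sits on top of it. Then push the orange-handled bolt away from the robot until it stops, its tip right through the keeper, to lock the console; leave the things standing around where they are.

Things in the scene. Friction and masses are not known exactly. Their poses are not given: they have to be found in the camera images.
- console: dosing console, a fixed low white box with a grey top panel, 150 (x) x 230 (y) mm, panel 50 mm above the worktop. Origin: centre of its underside; x points away from the robot when its yaw is 0, y left, z up. The dial with its two knobs is on the left half (axis at y = +55 mm), the bolt on the right half (axis at y = -66 mm).
- coarse (a joint): angle of the outer knob about its vertical axis, rad, positive anticlockwise from above; 0 = its pointer points along the console's -x (towards the robot); range -2.4 to 2.4; stays where it is left (friction about 0.08 N m). It needs a clockwise turn (towards smaller angles) of 0.5 to 1.8 rad.
- coarse_grip (a point): point on the common axis of both knobs, 24 mm above the panel: a height for the TCP to grip the outer knob. Outer knob: black, ribbed, 57 mm across, its grip from 4.5 to 31.5 mm above the panel, over a thin skirt 80 mm across whose top is 4.5 mm above the panel. The inner knob stands above it, from 32.5 to 48.5 mm above the panel.
- coarse_pointer (a point): outer end of the white pointer line (3.5 mm wide, running on up the grip and over its top) of the outer knob's skirt, 40 mm from the axis, 3 mm above the panel; turns with the outer knob
- set_mark (a point): middle of the green mark (8 mm wide along the ring) at the inner edge of the white ring round the skirt, 40 mm from the axis, 3 mm above the panel; fixed during a run. The white ring is 106 mm across and flat (1 mm).
- fine (a joint): angle of the inner fine-trim knob, rad, positive anticlockwise from above; turns very easily; must be left as it is
- fine_pointer (a point): end of the white line on top of the inner knob (red, 27 mm across, 16 mm tall, coaxial with the outer one), 12 mm from the axis
- bolt (a joint): travel of the lock bolt, m, along the console's +x; 0 = fully drawn back, 0.042 = fully home against its stop; the tip reaches the keeper's mouth at 0.016 and has passed right through it at 0.038. Friction about 2.5 N.
- bolt_grip (a point): point on the axis of the bolt's upright orange grip, 37 mm above the panel. The grip is a round post 15 mm across from 26 to 48 mm above the panel (11 mm across below that); it moves with the bolt. The steel guides beside it are 22 mm above the panel; their faces are 24 mm behind the grip's axis (towards the robot) when the bolt is drawn back and 12 mm beyond it when it is home.
- bolt_tip (a point): centre of the tip of the 12 mm round bolt, 11 mm above the panel
- keeper_mouth (a point): centre of the near opening of the steel keeper, a bridge 22 mm long (along x) and 22 mm tall above the panel; fixed to the console. Round the console, fixed: a tall analyser at the right rear (x over 0.52, y under -0.3: keep clear of it on the way in), an autosampler behind (x over 0.57), a 337 mm water bottle (x 0.54, y 0.38), a beaker (x 0.64, y -0.22)
- timer: white timer, 61 x 63 x 19 mm, loose bystander; origin at the centre of its underside
- spare_tube: tube with blue cap lying on its side, 119 x 34 mm, loose bystander; origin at the centre of its underside
- vial_2: white vial with blue cap, 22 mm across, 47 mm tall, loose bystander; origin at the centre of its underside
- vial_4: white vial with orange cap, 22 mm across, 47 mm tall, loose bystander; origin at the centre of its underside
- syringe: syringe lying down, 111 x 25 mm, loose bystander; origin at the centre of its underside
- orange_cap_1: orange cap, 23 mm across, 12 mm tall, loose bystander; origin at the centre of its underside
- orange_cap_2: orange cap, 23 mm across, 12 mm tall, loose bystander; origin at the centre of its underside

How it is judged:
By the outcome, as a careful person would: the job done as asked, in the order asked, and still so for the second after the job is handed in, with the robot touching nothing.
It also fails if it takes over 45 s, if anything falls off the work surface, if the arm or the gripper's body presses on something with over 40 N, if the wrist force passes 120 N, or if a joint passes its speed limit or range.

## Working session

There is one attempt and no reset: what is moved stays moved. The work goes in short steps, Python scripts to look and compute and a tool call to move; the robot and the scene stay as the last step left them, time stands still between calls to the robot, and variables do not carry over. Pictures are saved under pics/ and viewed, at most 10 in all, crops included, and the job is handed in when it is done.

```bash
ls; mkdir -p pics
```

Run:
```python
from bench import arm
import cv2
s=arm.read_state();print(s['clock'],s['position'],s['ee_rot'])
for n in("scene","top"):
    cv2.imwrite(f"pics/{n}0.png",arm.get_image(n))
    c=arm.get_calibration(n);print(n,c)
```

```text
bench.py
pics
0.0 [ 148.36487094 -606.57144116  248.90242095] [-1.19559458e-01  9.92826425e-01  1.09254811e-03 -1.79598245e-04]
scene {'K': array([[417.41976132,   0.        , 273.57057683],
       [  0.        , 417.41976132, 208.13239199],
       [  0.        ,   0.        ,   1.        ]]), 'rvec': array([ 1.15867507, -2.39537182,  0.90110343]), 'tvec': array([273.12197874, 363.48393299, 833.95593329])}
top {'K': array([[425.01356152,   0.        , 278.33560277],
       [  0.        , 425.01356152, 218.40113288],
       [  0.        ,   0.        ,   1.        ]]), 'rvec': array([ 2.12593218, -2.18900646,  0.09034178]), 'tvec': array([ 11.33333952, 526.24528332, 891.3043664 ])}
```

View pics/scene0.png

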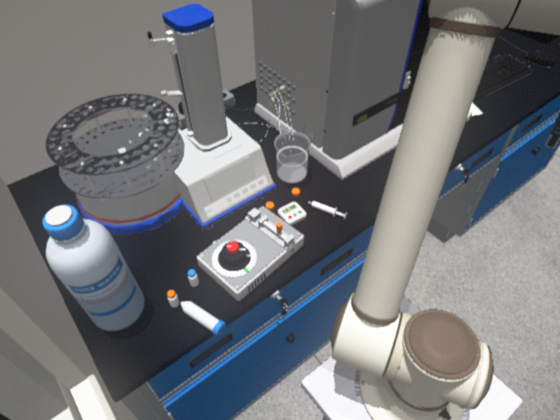

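View pics/top0.png

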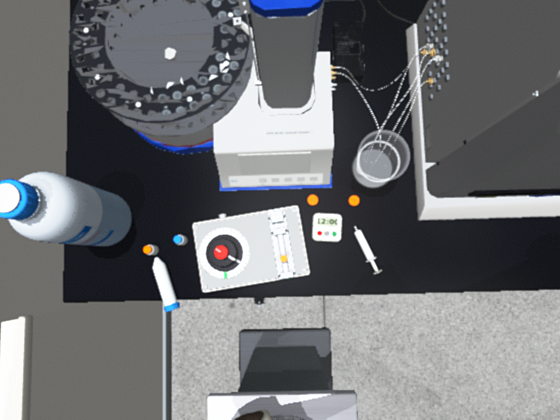

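The scene view shows the red knob at about (233,246), the orange grip at (279,228) and the green mark at (248,269). In the top view the red knob is at (221,253), the grip at (284,258), green at (226,275) and the pointer at about (237,263).

Create h.py:
```python
import numpy as np,cv2
from bench import arm
from scipy.spatial.transform import Rotation as R
def ray(c,p):
    r=cv2.Rodrigues(c['rvec'])[0]
    d=r.T@np.linalg.inv(c['K'])@np.array([p[0],p[1],1.]); return -r.T@c['tvec'],d/np.linalg.norm(d)
def plane(c,p,z):
    o,d=ray(c,p); return o+d*(z-o[2])/d[2]
def tri(obs):
    A=np.zeros((3,3));b=np.zeros(3)
    for c,p in obs:
        o,d=ray(c,p);M=np.eye(3)-np.outer(d,d);A+=M;b+=M@o
    return np.linalg.solve(A,b)
def proj(c,X): return cv2.projectPoints(np.array(X,float).reshape(-1,3),c['rvec'],c['tvec'],c['K'],None)[0].reshape(-1,2)
def blobs(im,h,smin=100,vmin=60,box=None,amin=4):
    hsv=cv2.cvtColor(im,cv2.COLOR_BGR2HSV)
    m=((((hsv[...,0].astype(int)-h[0])%180)<=(h[1]-h[0])%180)&(hsv[...,1]>=smin)&(hsv[...,2]>=vmin)).astype(np.uint8)
    if box: k=np.zeros_like(m);k[box[1]:box[3],box[0]:box[2]]=1;m&=k
    n,_,st,ce=cv2.connectedComponentsWithStats(m)
    return sorted([(int(st[i,4]),ce[i].round(1).tolist(),st[i,:4].tolist()) for i in range(1,n) if st[i,4]>=amin],reverse=True)
RED=(174,5);ORA=(8,22);GRN=(45,85)
```

Run:
```python
from h import *
B={'scene':(195,205,305,298),'top':(190,205,312,295)}
C={n:arm.get_calibration(n) for n in B}
for n in B:
    im=cv2.imread(f'pics/{n}0.png')
    for k,h in(('R',RED),('O',ORA),('G',GRN)): print(n,k,blobs(im,h,box=B[n])[:4])
```

```text
scene R [(122, [232.4, 247.1], [226, 241, 13, 13]), (5, [289.8, 216.6], [289, 216, 3, 2])]
scene O [(48, [278.6, 226.4], [276, 222, 6, 12]), (35, [269.7, 206.5], [265, 205, 10, 5])]
scene G [(10, [245.5, 269.5], [244, 268, 4, 4])]
top R [(177, [220.7, 252.0], [213, 245, 16, 15])]
top O [(10, [284.5, 259.9], [281, 257, 6, 5])]
top G [(15, [225.1, 274.4], [224, 272, 3, 6])]
```

Run:
```python
from h import *
C={n:arm.get_calibration(n) for n in('scene','top')}
for nm,a,b in(('R',(232.4,247.1),(220.7,252)),('O',(278.6,226.4),(284.3,259)),('G',(245.5,269.5),(225.1,274.4))):
    print(nm,tri([(C['scene'],a),(C['top'],b)]).round(1))
for p in((194,219),(298,207),(310,275),(203,291)): print(plane(C['top'],p,50).round(1))
w=arm.get_calibration('wrist');print(w, (-cv2.Rodrigues(w['rvec'])[0].T@w['tvec']).round(1))
s=arm.read_state();print(R.from_quat(s['ee_rot']).as_matrix().round(3),s['joints'])
```

```text
R [455.  111.   92.9]
O [438.6 -14.2  87.8]
G [409.7 109.2  51.8]
[528.2 174.2  50. ]
[546.9 -46.7  50. ]
[403.9 -66.9  50. ]
[377.  156.4  50. ]
{'K': array([[326.15655931,   0.        , 276.94405692],
       [  0.        , 326.15655931, 213.11219716],
       [  0.        ,   0.        ,   1.        ]]), 'rvec': array([-1.80545194, -2.2975784 , -0.37185334]), 'tvec': array([624.44742583, -41.38740744, 380.69645986])} [  69.8 -626.2  373.5]
[[-0.971 -0.237 -0.001]
 [-0.237  0.971  0.002]
 [ 0.     0.002 -1.   ]] [-1.07237716e+00  3.85454797e-01  6.79646601e-03 -4.25896228e-04
 -1.19400529e+00 -2.58573996e-01]
```

The manual's scale: shifts go in shares of 800 mm and turns go in shares of 2 rad. Converting my numbers, 384 mm / 800 = 0.48, 346 mm / 800 = 0.4325.

Call:
step_hand(motion={"plan": [[-0.04, 0.0475, 0, 0, 0, 0], [-0.08, 0.0963, 0, 0, 0, 0], [-0.12, 0.1438, 0, 0, 0, 0], [-0.16, 0.1925, 0, 0, 0, 0], [-0.2, 0.24, 0, 0, 0, 0], [-0.24, 0.2875, 0, 0, 0, 0], [-0.28, 0.3363, 0, 0, 0, 0], [-0.32, 0.3838, 0, 0, 0, 0], [-0.36, 0.4325, 0, 0, 0, 0], [-0.4, 0.48, 0, 0, 0, 0]]}, aperture=85)

```text
clock: 1.1
position: [368.1, -156.3, 250.1]
ee_rot: [-0.12, 0.993, 0.0, 0.0]
contact_force: [0.5, -0.2, -0.3]
gripper_width: 84.6
grasp_force: 0.0
```

Call:
step_hand(motion={"plan": [[-0.04, 0.0475, 0.0125, 0, 0, 0], [-0.08, 0.0963, 0.025, 0, 0, 0], [-0.12, 0.1438, 0.0375, 0, 0, 0], [-0.16, 0.1925, 0.05, 0, 0, 0], [-0.1888, 0.2338, 0.0563, 0, 0, 0], [-0.1888, 0.2338, 0.0625, 0, 0, 0]]})

```text
clock: 1.7
position: [472.1, 63.2, 199.2]
ee_rot: [-0.122, 0.993, -0.0, 0.0]
contact_force: [0.3, -0.1, -0.5]
gripper_width: 85.1
grasp_force: 0.0
```

Run:
```python
from h import *
s=arm.read_state();c=arm.get_calibration('wrist');im=arm.get_image('wrist')
cv2.imwrite('pics/w1.png',im);np.savez('w1.npz',**c)
print(s['clock'],s['position'],s['gripper_width'])
for k,h in(('R',RED),('O',ORA),('G',GRN)): print(k,blobs(im,h,amin=20)[:4])
```

```text
1.7 [472.12881642  63.19075898 199.21165049] 85.10334835920848
R [(1233, [344.0, 210.3], [325, 191, 40, 41]), (101, [112.5, 174.2], [107, 169, 12, 11])]
O [(622, [33.8, 219.1], [19, 207, 31, 26]), (535, [122.2, 242.5], [109, 230, 28, 26]), (488, [182.9, 148.9], [170, 138, 28, 23]), (386, [498.4, 247.4], [487, 238, 24, 20])]
G [(102, [350.0, 142.6], [345, 136, 11, 14]), (82, [78.4, 163.3], [74, 159, 10, 10])]
```

View pics/w1.png

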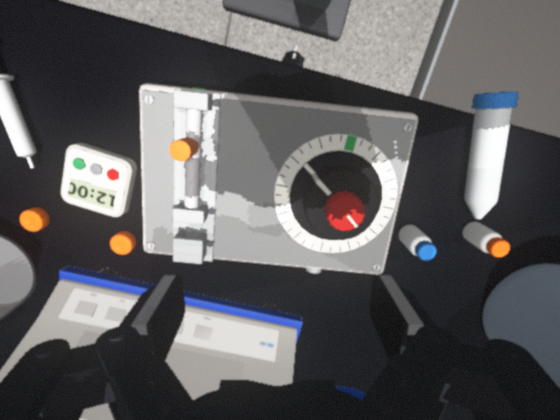

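The wrist view shows the red cap at (344,210), green mark at (350,143), pointer from about (304,166) running up-right, orange grip at (183,149), bolt drawn back. I'll take a second wrist view for parallax.

Converted, 60 mm / 800 = 0.075, 40 mm / 800 = 0.05.

Call:
step_hand(motion={"plan": [[-0.0125, 0.05, 0, 0, 0, 0], [-0.0188, 0.075, 0, 0, 0, 0], [-0.0188, 0.075, 0, 0, 0, 0]]})

```text
clock: 2.05
position: [470.3, 121.8, 200.0]
ee_rot: [-0.12, 0.993, 0.0, -0.0]
contact_force: [-0.9, -0.3, -0.6]
gripper_width: 84.8
grasp_force: 0.0
```

Run:
```python
from h import *
s=arm.read_state();c=arm.get_calibration('wrist');im=arm.get_image('wrist')
cv2.imwrite('pics/w2.png',im);np.savez('w2.npz',**c)
print(s['clock'],s['position'])
V=[]
for i in(1,2):
    im=cv2.imread(f'pics/w{i}.png');c=dict(np.load(f'w{i}.npz'));hsv=cv2.cvtColor(im,cv2.COLOR_BGR2HSV)
    r=blobs(im,RED,amin=300)[0][1];gs=[b for b in blobs(im,GRN,amin=30)];g=min(gs,key=lambda b:np.hypot(*(np.array(b[1])-r)))[1]
    o=[b for b in blobs(im,ORA,amin=60) if b[1][1]<200];o=o[0][1]
    # dark disc (skirt + grip) boundary = inner edge of the white ring, on rays out from the green-opposite side
    print(i,r,g,o,blobs(im,ORA,amin=60)[:5])
    V.append((c,r,g,o))
for k,n in((1,'red'),(2,'green'),(3,'orange')): print(n,tri([(v[0],v[k]) for v in V]).round(1))
for i in(1,2): print([plane(V[i-1][0],V[i-1][2],z).round(1).tolist() for z in(50,51,53)])
```

Run:
```python
import cv2
a=cv2.imread('pics/w2.png')
cv2.imwrite('pics/w2z.png',cv2.resize(a[90:300,60:340],None,fx=2.8,fy=2.8,interpolation=cv2.INTER_CUBIC))
```

```text
2.05 [470.34551028 121.83613918 199.97021859]
1 [344.0, 210.3] [350.0, 142.6] [182.9, 148.9] [(622, [33.8, 219.1], [19, 207, 31, 26]), (535, [122.2, 242.5], [109, 230, 28, 26]), (488, [182.9, 148.9], [170, 138, 28, 23]), (386, [498.4, 247.4], [487, 238, 24, 20])]
2 [266.9, 194.0] [279.7, 126.9] [100.7, 131.2] [(669, [100.7, 131.2], [83, 122, 40, 22]), (538, [65.5, 232.2], [52, 220, 28, 25]), (353, [439.2, 234.3], [429, 225, 22, 21])]
red [454.  109.8  92. ]
green [407.6 108.3  52. ]
orange [439.  -15.1  86.4]
[[407.7, 108.8, 50.0], [407.7, 108.6, 51.0], [407.6, 108.1, 53.0]]
[[407.7, 108.4, 50.0], [407.6, 108.4, 51.0], [407.5, 108.3, 53.0]]
```

View pics/w2z.png

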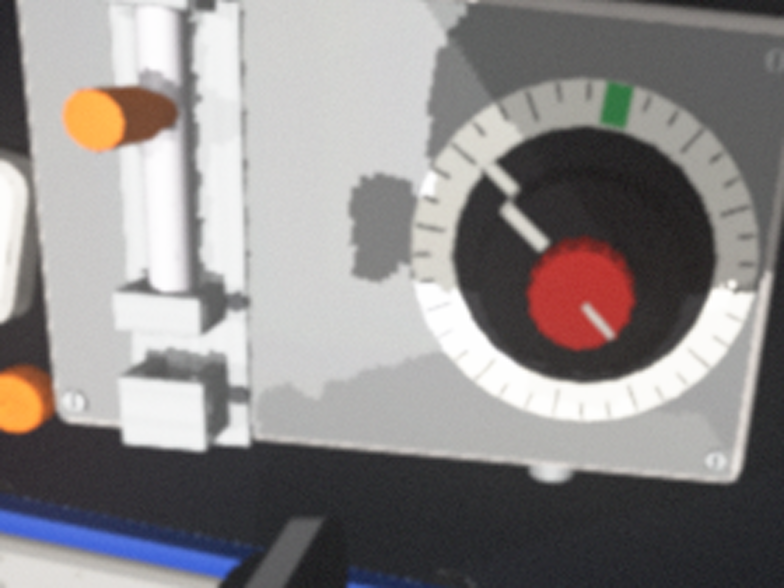

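The crop (scale 2.8, offset 60,90) shows the pointer on the skirt at (487,163)–(517,193), continuing on the grip top to (545,248). Green is at (617,105) and the fine line points the opposite way, lower right. The ring is centred at about (587,248).

Create dial.py:
```python
from h import *
def fitring(im,c,c0,z=51):
    """circle fit of ring's inner edge (dark skirt -> light ring), c0 rough axis xy"""
    g=cv2.cvtColor(im,cv2.COLOR_BGR2GRAY).astype(np.float32);P=[]
    rr=np.arange(34,48,.25)
    for a in np.arange(0,2*np.pi,.05):
        X=np.c_[c0[0]+rr*np.cos(a),c0[1]+rr*np.sin(a),np.full(len(rr),z)]
        p=proj(c,X).astype(np.float32);v=cv2.remap(g,p[:,:1].copy(),p[:,1:].copy(),1)[:,0]
        d=np.convolve(v,np.r_[np.ones(6),-np.ones(6)],'same');i=d[6:-6].argmax()+6
        if d[i]>200:P.append(X[i,:2])
    P=np.array(P);
    for _ in range(4):
        s=np.linalg.lstsq(np.c_[2*P,np.ones(len(P))],(P**2).sum(1),rcond=None)[0]
        r=np.sqrt(s[2]+s[:2]@s[:2]);e=abs(np.hypot(*(P-s[:2]).T)-r);P=P[e<max(.7,2*np.median(e))]
    return s[:2],r,len(P)
def white(im,c,ax,r0,r1,z):
    """angle of the brightest sector of annulus r0..r1 at height z"""
    g=cv2.cvtColor(im,cv2.COLOR_BGR2GRAY).astype(np.float32)
    A,r=np.meshgrid(np.arange(-np.pi,np.pi,.005),np.arange(r0,r1,.5),indexing='ij')
    X=np.stack([ax[0]+r*np.cos(A),ax[1]+r*np.sin(A),np.full(A.shape,z)],-1)
    p=proj(c,X).astype(np.float32).reshape(*A.shape,2);v=cv2.remap(g,p[...,0].copy(),p[...,1].copy(),1).mean(1)
    v=v-np.median(v);i=v.argmax();d=(A[:,0]-A[i,0]+np.pi)%(2*np.pi)-np.pi
    w=np.where(abs(d)<.2,np.clip(v-.3*v[i],0,None),0);return A[i,0]+(w*d).sum()/w.sum(),v[i]
def green(im,c,ax,z=51.5):
    r=proj(c,[ax[0],ax[1],60])[0]
    g=min(blobs(im,GRN,amin=30),key=lambda b:np.hypot(*(np.array(b[1])-r)))[1]
    q=plane(c,g,z)[:2]-ax;return np.arctan2(q[1],q[0]),np.hypot(*q)
```

Run:
```python
from dial import *
for i in(1,2):
    im=cv2.imread(f'pics/w{i}.png');c=dict(np.load(f'w{i}.npz'))
    ax,r,n=fitring(im,c,(454,110));ax,r,n=fitring(im,c,ax);print(i,ax.round(1),r.round(2),n,'green',green(im,c,ax))
    print(' skirt',white(im,c,ax,31,38.5,54.5),'top',white(im,c,ax,18,27,81.5),'fine',white(im,c,ax,3,11,98.5))
    sc=[]
    print(' o at z98',plane(c,[0,[182.9,148.9],[100.7,131.2]][i],87).round(1))
```

```text
1 [454.8 110.6] 39.97 108 green (np.float64(-3.09599914338427), np.float64(47.1987577165979))
 skirt (np.float64(-2.132596256005494), np.float32(98.25084)) top (np.float64(-2.1371833698365434), np.float32(99.29492)) fine (np.float64(0.9453160527790778), np.float32(150.82098))
 o at z98 [439.1 -15.   87. ]
2 [454.7 110.1] 40.0 124 green (np.float64(-3.105468674648048), np.float64(47.1513352084923))
 skirt (np.float64(-2.1369006591928805), np.float32(158.65292)) top (np.float64(-2.142979066964517), np.float32(162.4699)) fine (np.float64(0.9654150631651497), np.float32(98.341736))
 o at z98 [438.6 -14.8  87. ]
```

Converted, 65 mm / 800 = 0.0813, -7.4 mm / 800 = -0.0093.

Call:
step_hand(motion={"plan": [[0.0223, -0.0093, 0, 0, 0, 0], [0.0223, -0.0093, 0.0375, 0, 0, 0], [0.0223, -0.0093, 0.0813, 0, 0, 0], [0.0223, -0.0093, 0.0813, 0, 0, 0]]})

```text
clock: 2.5
position: [451.6, 106.4, 131.6]
ee_rot: [-0.118, 0.993, -0.002, -0.005]
contact_force: [-0.4, -0.3, 0.1]
gripper_width: 84.7
grasp_force: 0.0
```

```bash
python3 -c "
from bench import arm
s=arm.read_state();print(s['position'],s['joints'].round(2) if hasattr(s['joints'],'round') else s['joints'])"
```

```text
[451.64389023 106.44983761 131.63088915] [ 0.58  0.25 -0.53 -0.   -0.8  -1.92]
```

Converted, -0.4 rad / 2 = -0.2.

Call:
step_hand(motion={"plan": [[0, 0, 0, 0, 0, -0.075], [0, 0, 0, 0, 0, -0.15], [0, 0, 0, 0, 0, -0.2], [0, 0, 0, 0, 0, -0.2], [0, 0, 0, 0, 0, -0.2], [0, 0, 0, 0, 0, -0.2]]})

```text
clock: 3.1
position: [455.3, 109.4, 135.7]
ee_rot: [-0.314, 0.95, 0.0, 0.0]
contact_force: [-0.2, -1.2, -0.7]
gripper_width: 85.1
grasp_force: 0.0
```

```bash
python3 -c "
from h import *
s=arm.read_state();M=R.from_quat(s['ee_rot']).as_matrix();print(s['position'],s['joints'][5]);print((M.T@(np.array([454.8,110.4,77])-s['position'])).round(1),M.round(3))"
```

```text
[455.25489351 109.37490732 135.66254443] -1.5171488772661619
[-0.2  1.1 58.7] [[-0.803 -0.596  0.001]
 [-0.596  0.803  0.   ]
 [-0.001 -0.    -1.   ]]
```

Now lower, then close.

Converted, 58 mm / 800 = 0.0725, 54 mm / 800 = 0.0675.

Call:
step_hand(motion={"plan": [[0, 0.0013, 0.025, 0, 0, 0], [0, 0.0013, 0.05, 0, 0, 0], [0, 0.0013, 0.0675, 0, 0, 0], [0, 0.0013, 0.0725, 0, 0, 0], [0, 0.0013, 0.0725, 0, 0, 0], [0, 0.0013, 0.0725, 0, 0, 0], [0, 0.0013, 0.0725, 0, 0, 0]]})

```text
clock: 3.8
position: [455.0, 110.7, 77.8]
ee_rot: [-0.314, 0.949, 0.0, 0.001]
contact_force: [0.5, -0.0, -0.2]
gripper_width: 85.2
grasp_force: 0.0
```

Call:
step_hand(motion={"plan": [[0, 0, 0, 0, 0, 0], [0, 0, 0, 0, 0, 0], [0, 0, 0, 0, 0, 0], [0, 0, 0, 0, 0, 0], [0, 0, 0, 0, 0, 0], [0, 0, 0, 0, 0, 0], [0, 0, 0, 0, 0, 0], [0, 0, 0, 0, 0, 0]]}, aperture=50)

```text
clock: 4.6
position: [454.6, 110.6, 77.9]
ee_rot: [-0.315, 0.949, 0.0, 0.0]
contact_force: [-2.9, 0.3, 6.7]
gripper_width: 55.3
grasp_force: 62.4
```

Converted, 0.965 rad / 2 = 0.4825.

Call:
step_hand(motion={"plan": [[0, 0, 0, 0, 0, 0.05], [0, 0, 0, 0, 0, 0.1], [0, 0, 0, 0, 0, 0.15], [0, 0, 0, 0, 0, 0.2], [0, 0, 0, 0, 0, 0.25], [0, 0, 0, 0, 0, 0.3], [0, 0, 0, 0, 0, 0.35], [0, 0, 0, 0, 0, 0.4], [0, 0, 0, 0, 0, 0.45], [0, 0, 0, 0, 0, 0.4825]]})

```text
clock: 5.6
position: [454.7, 110.3, 78.0]
ee_rot: [0.163, 0.987, -0.0, 0.0]
contact_force: [-0.4, -1.9, 5.7]
gripper_width: 54.9
grasp_force: 62.4
```

Call:
step_hand(motion={"plan": [[0, 0, 0, 0, 0, 0], [0, 0, 0, 0, 0, 0], [0, 0, 0, 0, 0, 0], [0, 0, 0, 0, 0, 0], [0, 0, 0, 0, 0, 0]]})

```text
clock: 6.1
position: [454.7, 110.3, 78.0]
ee_rot: [0.162, 0.987, 0.0, 0.0]
contact_force: [-1.8, -1.5, 6.8]
gripper_width: 55.2
grasp_force: 62.5
```

Run:
```python
from dial import *
c=arm.get_calibration('wrist');im=arm.get_image('wrist');cv2.imwrite('pics/w3.png',im)
ax,r,n=fitring(im,c,(454.8,110.4));print(ax,r,n)
ax=np.array([454.8,110.4])
print(green(im,c,ax),white(im,c,ax,31,38.5,54.5),white(im,c,ax,18,27,81.5))
c=arm.get_calibration('top');im=arm.get_image('top');cv2.imwrite('pics/t3.png',im)
```

```text
[455.63115452 109.61126087] 40.59077592172079 63
(np.float64(-3.0977865739957973), np.float64(47.11684799103692)) (np.float64(-3.0825875730873946), np.float32(152.0129)) (np.float64(-3.075988850983682), np.float32(164.88031))
```

View pics/w3.png

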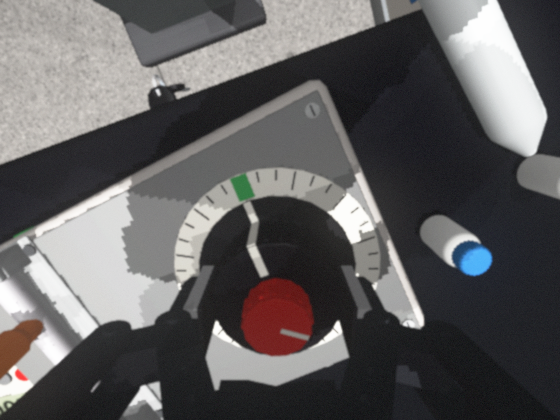

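The green mark is at (243,187) and the pointer's outer end at (248,203), so they nearly align. About 0.018 rad clockwise remains, so I'll nudge, release and check.

Converted, 0.018 rad / 2 = 0.009.

Call:
step_hand(motion={"plan": [[0, 0, 0, 0, 0, 0.009], [0, 0, 0, 0, 0, 0.009], [0, 0, 0, 0, 0, 0.009], [0, 0, 0, 0, 0, 0.009]]})

```text
clock: 6.6
position: [454.7, 110.3, 77.9]
ee_rot: [0.171, 0.985, 0.0, 0.0]
contact_force: [-1.5, -1.1, 6.5]
gripper_width: 55.3
grasp_force: 62.5
```

Call:
step_hand(motion={"plan": [[0, 0, 0, 0, 0, 0], [0, 0, 0, 0, 0, 0], [0, 0, 0, 0, 0, 0], [0, 0, 0, 0, 0, 0], [0, 0, 0, 0, 0, 0], [0, 0, 0, 0, 0, 0], [0, 0, 0, 0, 0, 0]]}, aperture=85)

```text
clock: 7.3
position: [454.4, 110.4, 77.0]
ee_rot: [0.171, 0.985, -0.0, -0.0]
contact_force: [-1.1, -0.3, 0.3]
gripper_width: 84.9
grasp_force: 0.0
```

Call:
step_hand(motion={"plan": [[0, 0, -0.025, 0, 0, 0], [0, 0, -0.0625, 0, 0, 0], [0, 0, -0.1125, 0, 0, 0], [0, 0, -0.15, 0, 0, 0], [0, 0, -0.15, 0, 0, 0], [0, 0, -0.15, 0, 0, 0], [0, 0, -0.15, 0, 0, 0]]})

```text
clock: 8.0
position: [453.6, 110.1, 195.9]
ee_rot: [0.171, 0.985, -0.001, -0.001]
contact_force: [0.6, 0.7, 0.3]
gripper_width: 85.0
grasp_force: 0.0
```

Run:
```python
from dial import *
s=arm.read_state();c=arm.get_calibration('wrist');im=arm.get_image('wrist');cv2.imwrite('pics/w4.png',im);np.savez('w4.npz',**c)
print(s['position'],R.from_quat(s['ee_rot']).as_matrix().round(3))
ax,r,n=fitring(im,c,(454.8,110.4));ax,r,n=fitring(im,c,ax);print(ax,r,n)
print(green(im,c,ax),white(im,c,ax,31,38.5,54.5),white(im,c,ax,18,27,81.5),white(im,c,ax,3,11,98.5))
print([b for b in blobs(im,ORA,amin=60)])
```

```text
[453.63317083 110.06121952 195.92338163] [[-0.942  0.337 -0.002]
 [ 0.337  0.942 -0.001]
 [ 0.002 -0.002 -1.   ]]
[454.85816898 109.74978087] 40.04906395965343 122
(np.float64(-3.110621448127182), np.float64(47.109629951585895)) (np.float64(-3.1219080353566673), np.float32(94.37721)) (np.float64(-3.1209086880435075), np.float32(108.75982)) (np.float64(0.9804053360460289), np.float32(51.703552))
[(577, [121.7, 251.0], [106, 236, 33, 30]), (452, [467.9, 151.9], [455, 141, 26, 23])]
```

View pics/w4.png

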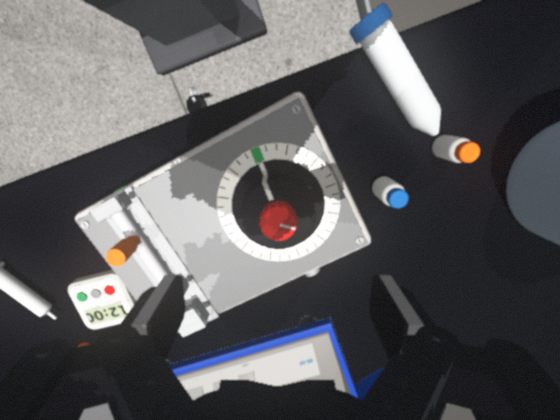

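Pointer meets the green mark at (258,155) in this view, within about 0.01 rad, and the fine line is unchanged. Next I'll measure the bolt grip and the console yaw.

Run:
```python
from h import *
P={1:((140,86),(418,115),(383,274)),4:((300,94),(371,241),(76,216))}
for i,b in((1,(160,130,205,170)),(2,(75,110,130,155)),(4,(100,230,145,275))):
    im=cv2.imread(f'pics/w{i}.png');c=dict(np.load(f'w{i}.npz'))
    t=blobs(im,ORA,150,200,b)[:2];print(i,t,plane(c,t[0][1],98).round(1))
    if i in P:print([plane(c,p,50).round(1).tolist() for p in P[i]])
# bolt line: saturation-free; use timed line detection in w2 (right edge of bolt plate)
im=cv2.imread('pics/w2.png');c=dict(np.load('w2.npz'))
s=cv2.createLineSegmentDetector().detect(cv2.cvtColor(im,cv2.COLOR_BGR2GRAY))[0][:,0]
for l in s:
    L=np.hypot(*(l[2:]-l[:2]))
    a,b=plane(c,l[:2],50),plane(c,l[2:],50)
    if L>35 and all(380<q[0]<540 and -80<q[1]<185 for q in(a,b)):
        d=b-a;th=np.arctan2(d[1],d[0]);print(round(L),((th+np.pi/4)%(np.pi/2)-np.pi/4).round(3),a.round(0)[:2],b.round(0)[:2])
```

```text
1 [(318, [180.4, 150.0], [171, 140, 20, 20])] [438.1 -13.8  98. ]
[[406.0, -64.2, 50.0], [373.7, 155.1, 50.0], [516.2, 176.8, 50.0]]
2 [(334, [93.6, 132.3], [83, 122, 21, 21])] [438.3 -14.   98. ]
4 [(239, [115.6, 256.7], [107, 249, 19, 16])] [438.3 -14.   98. ]
[[375.5, 156.5, 50.0], [514.8, 177.2, 50.0], [404.7, -60.3, 50.0]]
41 -0.733 [496.  99.] [472.  71.]
35 -0.697 [468. 150.] [492. 130.]
71 0.134 [406. -64.] [459. -57.]
55 0.143 [525. 124.] [517. 175.]
97 0.14 [539.  19.] [527. 107.]
38 0.638 [419. 132.] [445. 151.]
49 0.136 [443. -10.] [484.  -4.]
38 0.108 [412. -13.] [441. -10.]
64 0.125 [494.  -8.] [440. -15.]
99 0.138 [487.   9.] [407.  -2.]
56 0.135 [458. 166.] [511. 173.]
43 0.127 [456. -31.] [492. -26.]
67 0.141 [387. 156.] [441. 163.]
```

Converted, -122.7 mm / 800 = -0.1534, -82 mm / 800 = -0.1025, -0.481 rad / 2 = -0.2405.

Call:
step_hand(motion={"plan": [[-0.0113, -0.0513, 0, 0, 0, -0.075], [-0.0225, -0.1025, 0, 0, 0, -0.15], [-0.0325, -0.1534, 0.0125, 0, 0, -0.2], [-0.0325, -0.1534, 0.0375, 0, 0, -0.2405], [-0.0325, -0.1534, 0.0375, 0, 0, -0.2405], [-0.0325, -0.1534, 0.0375, 0, 0, -0.2405], [-0.0325, -0.1534, 0.0375, 0, 0, -0.2405]]})

```text
clock: 8.75
position: [438.3, -13.1, 167.4]
ee_rot: [-0.069, 0.998, -0.0, 0.0]
contact_force: [-0.1, -0.4, -0.6]
gripper_width: 85.0
grasp_force: 0.0
```

```bash
python3 -c "
from h import *
s=arm.read_state();M=R.from_quat(s['ee_rot']).as_matrix();print(s['position'],np.arctan2(M[1,1],M[0,1]));print((M.T@(np.array([438.2,-13.9,96])-s['position'])).round(1))"
```

```text
[438.34412975 -13.13752255 167.43122746] 1.7089179603242008
[ 0.3 -0.7 71.4]
```

Converted, 71 mm / 800 = 0.0888, 55 mm / 800 = 0.0688.

Call:
step_hand(motion={"plan": [[0, -0.0006, 0.0375, 0, 0, 0], [0, -0.0006, 0.0688, 0, 0, 0], [0, -0.0006, 0.0888, 0, 0, 0], [0, -0.0006, 0.0888, 0, 0, 0], [0, -0.0006, 0.0888, 0, 0, 0], [0, -0.0006, 0.0888, 0, 0, 0]]})

```text
clock: 9.35
position: [438.8, -13.7, 97.2]
ee_rot: [-0.069, 0.998, 0.0, 0.001]
contact_force: [-0.5, 0.8, 0.4]
gripper_width: 85.1
grasp_force: 0.0
```

Call:
step_hand(motion={"plan": [[0, 0, 0, 0, 0, 0], [0, 0, 0, 0, 0, 0], [0, 0, 0, 0, 0, 0], [0, 0, 0, 0, 0, 0], [0, 0, 0, 0, 0, 0], [0, 0, 0, 0, 0, 0], [0, 0, 0, 0, 0, 0], [0, 0, 0, 0, 0, 0], [0, 0, 0, 0, 0, 0], [0, 0, 0, 0, 0, 0]]}, aperture=10)

```text
clock: 10.35
position: [437.8, -14.2, 96.3]
ee_rot: [-0.069, 0.998, 0.0, 0.0]
contact_force: [-0.8, 2.9, 5.2]
gripper_width: 12.7
grasp_force: 58.7
```

Converted, -39 mm / 800 = -0.0488, -35 mm / 800 = -0.0438.

Call:
step_hand(motion={"plan": [[-0.0063, 0, 0, 0, 0, 0], [-0.0125, 0, 0, 0, 0, 0], [-0.0188, 0, 0, 0, 0, 0], [-0.025, 0, 0, 0, 0, 0], [-0.0313, 0, 0, 0, 0, 0], [-0.0375, 0, 0, 0, 0, 0], [-0.0438, 0, 0, 0, 0, 0], [-0.0488, 0, 0, 0, 0, 0], [-0.0488, 0, 0, 0, 0, 0], [-0.0488, 0, 0, 0, 0, 0]]})

```text
clock: 11.35
position: [476.2, -8.8, 96.3]
ee_rot: [-0.069, 0.998, 0.0, -0.0]
contact_force: [-2.0, 2.5, 6.3]
gripper_width: 12.7
grasp_force: 58.8
```

Call:
step_hand(motion={"plan": [[-0.0013, 0, 0, 0, 0, 0], [-0.0025, 0, 0, 0, 0, 0], [-0.0038, 0, 0, 0, 0, 0], [-0.0038, 0, 0, 0, 0, 0], [-0.0038, 0, 0, 0, 0, 0]]})

```text
clock: 11.85
position: [476.3, -8.9, 96.2]
ee_rot: [-0.069, 0.998, -0.0, -0.003]
contact_force: [-9.3, 4.5, 13.6]
gripper_width: 13.1
grasp_force: 59.6
```

Converted, -3 mm / 800 = -0.0038, -2 mm / 800 = -0.0025.

Call:
step_hand(motion={"plan": [[-0.0013, 0, 0, 0, 0, 0], [-0.0025, 0, 0, 0, 0, 0], [-0.0038, 0, 0, 0, 0, 0], [-0.0038, 0, 0, 0, 0, 0], [-0.0038, 0, 0, 0, 0, 0]]})

```text
clock: 12.35
position: [476.4, -8.9, 96.1]
ee_rot: [-0.068, 0.998, -0.001, -0.006]
contact_force: [-16.7, 6.2, 19.6]
gripper_width: 12.8
grasp_force: 60.4
```

Run:
```python
from h import *
im=arm.get_image('scene');cv2.imwrite('pics/s5.png',cv2.resize(im[190:310,190:350],None,fx=5,fy=5,interpolation=cv2.INTER_CUBIC))
c=arm.get_calibration('wrist');im=arm.get_image('wrist');cv2.imwrite('pics/w5.png',im)
```

```text
(no output)
```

View pics/w5.png

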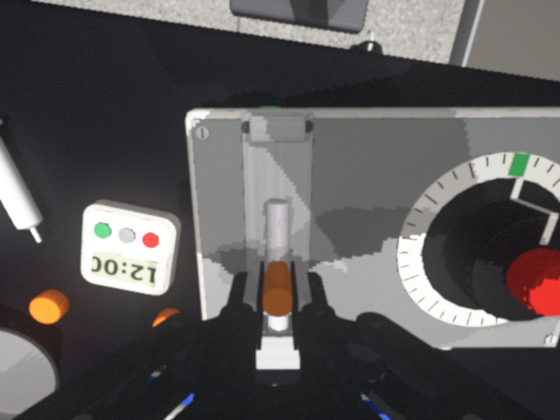

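The wrist view shows the orange grip at (278,288), held between the pads, with the bolt bar behind it at (278,225). The arm has stalled about 39 mm along, so I'll check the front guide face against the grip axis.

Run:
```python
from h import *
u=np.array([np.cos(.137),np.sin(.137)])
c=dict(np.load('w2.npz'))
for n,p,z in(('front guide near top edge',(60+165/2.8,90+288/2.8),72),('front guide far top edge',(60+165/2.8,90+307/2.8),72),('keeper top near',(60+170/2.8,90+372/2.8),72)):
    q=plane(c,p,z)[:2];print(n,q.round(1),((q-[438.2,-13.9])@u).round(1))
```

```text
front guide near top edge [486.6  -4.6] 49.2
front guide far top edge [492.3  -4.1] 54.9
keeper top near [511.9  -0.8] 74.8
```

View pics/s5.png

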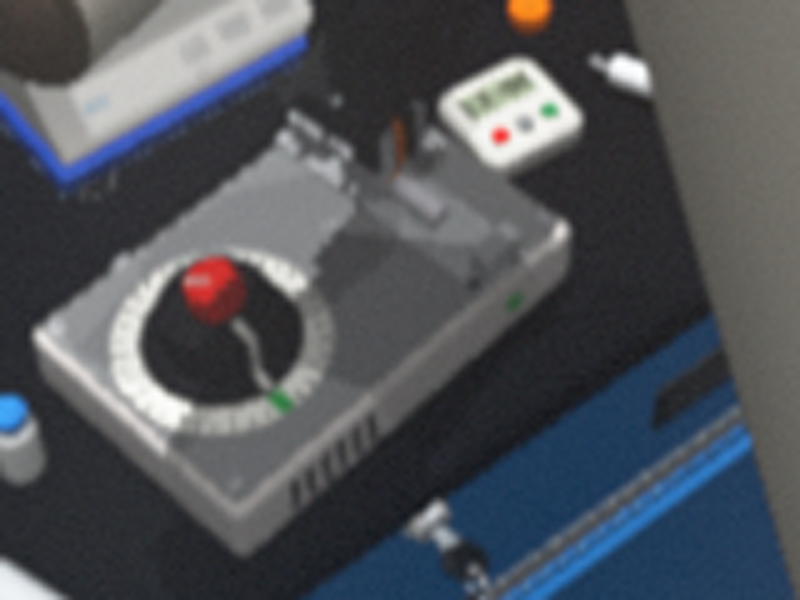

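Converted, 5 mm / 800 = 0.0063.

Call:
step_hand(motion={"plan": [[0.0063, 0, 0, 0, 0, 0], [0.0063, 0, 0, 0, 0, 0]]}, aperture=85)

```text
clock: 12.65
position: [476.8, -9.0, 95.8]
ee_rot: [-0.069, 0.998, -0.0, -0.0]
contact_force: [0.1, 0.4, -0.6]
gripper_width: 40.8
grasp_force: 0.0
```

Call:
step_hand(motion={"plan": [[0, 0, 0, 0, 0, 0], [0, 0, 0, 0, 0, 0], [0, 0, 0, 0, 0, 0], [0, 0, 0, 0, 0, 0], [0, 0, 0, 0, 0, 0]]})

```text
clock: 13.15
position: [477.4, -8.9, 95.9]
ee_rot: [-0.069, 0.998, -0.0, -0.0]
contact_force: [0.5, -0.4, 0.1]
gripper_width: 84.8
grasp_force: 0.0
```

Call:
step_hand(motion={"plan": [[0, 0, -0.0313, 0, 0, 0], [0, 0, -0.0625, 0, 0, 0], [0, 0, -0.0938, 0, 0, 0], [0, 0, -0.0938, 0, 0, 0], [0, 0, -0.0938, 0, 0, 0], [0, 0, -0.0938, 0, 0, 0]]})

```text
clock: 13.75
position: [476.6, -9.0, 170.1]
ee_rot: [-0.069, 0.998, -0.0, -0.001]
contact_force: [0.6, 0.9, -0.2]
gripper_width: 85.1
grasp_force: 0.0
```

Run:
```python
from dial import *
s=arm.read_state();c=arm.get_calibration('wrist');im=arm.get_image('wrist');cv2.imwrite('pics/w6.png',im)
u=np.array([np.cos(.137),np.sin(.137)])
print(s['position'])
for b in blobs(im,ORA,150,200,(200,100,400,330))[:3]:
    q=plane(c,b[1],98);print(b,q.round(1),((q[:2]-[438.2,-13.9])@u).round(1))
cv2.imwrite('pics/w6z.png',cv2.resize(im[100:310,170:450],None,fx=2.8,fy=2.8,interpolation=cv2.INTER_CUBIC))
M=R.from_quat(s['ee_rot']).as_matrix();print(M.round(3))
```

```text
[476.63093553  -9.00149638 170.14646348]
(40, [201.1, 278.5], [200, 272, 4, 14]) [514.3 -56.2  98. ] 69.7
[[-0.991 -0.137 -0.002]
 [-0.137  0.991 -0.   ]
 [ 0.002  0.    -1.   ]]
```

View pics/w6z.png

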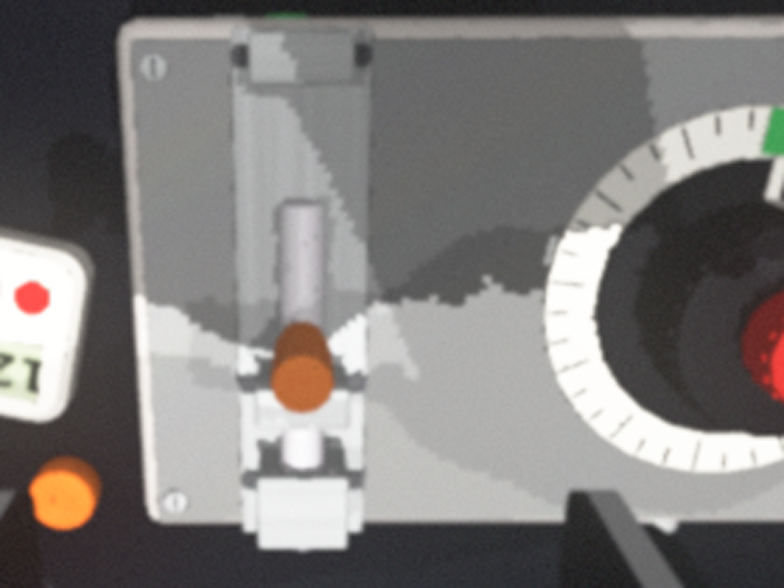

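The crop shows the orange top at about (303,381), i.e. image (278,236), and the bolt entering the keeper at (303,465). I'll measure the travel, then finish by pushing from behind with closed fingers.

Run:
```python
from h import *
c=arm.get_calibration('wrist');s=arm.read_state()
u=np.array([np.cos(.137),np.sin(.137)])
q=plane(c,(170+303/2.8,100+381/2.8),98)[:2];print(q,(q-[438.2,-13.9])@u)
M=R.from_quat(s['ee_rot']).as_matrix()
t=np.array([*(np.array([438.2,-13.9])+u*8),94]);print(t,(M.T@(t-s['position'])).round(1))
```

```text
[476.27632201  -8.58865543] 38.444933426127584
[446.12504135 -12.80742525  94.        ] [30.6  0.5 76.1]
```

Converted, 30.5 mm / 800 = 0.0381, 15 mm / 800 = 0.0188.

Call:
step_hand(motion={"plan": [[0.0188, 0.0006, 0, 0, 0, 0], [0.0381, 0.0006, 0, 0, 0, 0], [0.0381, 0.0006, 0, 0, 0, 0], [0.0381, 0.0006, 0, 0, 0, 0], [0.0381, 0.0006, 0, 0, 0, 0], [0.0381, 0.0006, 0, 0, 0, 0], [0.0381, 0.0006, 0, 0, 0, 0], [0.0381, 0.0006, 0, 0, 0, 0], [0.0381, 0.0006, 0, 0, 0, 0], [0.0381, 0.0006, 0, 0, 0, 0]]}, aperture=0)

```text
clock: 14.8
position: [447.1, -12.6, 171.0]
ee_rot: [-0.069, 0.998, 0.0, 0.0]
contact_force: [0.4, 0.1, 0.3]
gripper_width: 0.2
grasp_force: 0.0
```

Call:
step_hand(motion={"plan": [[0, 0, 0.0313, 0, 0, 0], [0, 0, 0.0625, 0, 0, 0], [0, 0, 0.0875, 0, 0, 0], [0, 0, 0.095, 0, 0, 0], [0, 0, 0.095, 0, 0, 0], [0, 0, 0.095, 0, 0, 0], [0, 0, 0.095, 0, 0, 0]]})

```text
clock: 15.5
position: [447.9, -12.3, 96.1]
ee_rot: [-0.069, 0.998, 0.0, 0.001]
contact_force: [0.4, -0.4, 0.2]
gripper_width: -0.4
grasp_force: 0.0
```

Call:
step_hand(motion={"plan": [[-0.0038, 0, 0, 0, 0, 0], [-0.0075, 0, 0, 0, 0, 0], [-0.0113, 0, 0, 0, 0, 0], [-0.015, 0, 0, 0, 0, 0], [-0.015, 0, 0, 0, 0, 0], [-0.015, 0, 0, 0, 0, 0]]})

```text
clock: 16.1
position: [458.8, -11.0, 94.9]
ee_rot: [-0.069, 0.998, -0.0, -0.0]
contact_force: [-1.9, 0.3, 1.0]
gripper_width: 0.0
grasp_force: 0.4
```

Contact is just starting, so push on in small steps.

Converted, -2 mm / 800 = -0.0025, -1 mm / 800 = -0.0013.

Call:
step_hand(motion={"plan": [[-0.0013, 0, 0, 0, 0, 0], [-0.0025, 0, 0, 0, 0, 0], [-0.0025, 0, 0, 0, 0, 0], [-0.0025, 0, 0, 0, 0, 0]]})

```text
clock: 16.5
position: [459.0, -11.1, 94.7]
ee_rot: [-0.069, 0.998, -0.0, -0.002]
contact_force: [-4.7, 0.6, 3.8]
gripper_width: 0.1
grasp_force: 2.8
```

Call:
step_hand(motion={"plan": [[-0.0013, 0, 0, 0, 0, 0], [-0.0025, 0, 0, 0, 0, 0], [-0.0025, 0, 0, 0, 0, 0], [-0.0025, 0, 0, 0, 0, 0]]})

```text
clock: 16.9
position: [459.1, -11.2, 94.5]
ee_rot: [-0.068, 0.998, -0.001, -0.004]
contact_force: [-9.2, 1.0, 7.6]
gripper_width: 0.0
grasp_force: 4.7
```

Call:
step_hand(motion={"plan": [[-0.0013, 0, 0, 0, 0, 0], [-0.0025, 0, 0, 0, 0, 0], [-0.0025, 0, 0, 0, 0, 0], [-0.0025, 0, 0, 0, 0, 0]]})

```text
clock: 17.3
position: [459.3, -11.4, 94.1]
ee_rot: [-0.068, 0.998, -0.001, -0.006]
contact_force: [-12.9, 1.1, 8.9]
gripper_width: -0.0
grasp_force: 6.1
```

Converted, -4 mm / 800 = -0.005, -2 mm / 800 = -0.0025.

Call:
step_hand(motion={"plan": [[-0.0025, 0, 0, 0, 0, 0], [-0.005, 0, 0, 0, 0, 0], [-0.005, 0, 0, 0, 0, 0], [-0.005, 0, 0, 0, 0, 0]]})

```text
clock: 17.7
position: [459.5, -11.8, 93.5]
ee_rot: [-0.068, 0.998, -0.001, -0.011]
contact_force: [-19.3, 2.1, 14.1]
gripper_width: 0.0
grasp_force: 9.7
```

Call:
step_hand(motion={"plan": [[-0.0025, 0, 0, 0, 0, 0], [-0.005, 0, 0, 0, 0, 0], [-0.005, 0, 0, 0, 0, 0], [-0.005, 0, 0, 0, 0, 0]]})

```text
clock: 18.1
position: [459.7, -12.1, 92.8]
ee_rot: [-0.067, 0.998, -0.002, -0.015]
contact_force: [-26.5, 1.8, 19.8]
gripper_width: -0.1
grasp_force: 13.3
```

Run:
```python
from h import *
s=arm.read_state();print(s['wrist_torque'],s['contact_force'])
im=arm.get_image('wrist');cv2.imwrite('pics/w7.png',im)
```

```text
[0.58457983 7.26729584 0.02997591] [-26.48054414   1.82130154  19.8406985 ]
```

Converted, 25 mm / 800 = 0.0313, 10 mm / 800 = 0.0125.

Call:
step_hand(motion={"plan": [[0.0125, 0, 0, 0, 0, 0], [0.0313, 0, 0, 0, 0, 0], [0.0313, 0, 0, 0, 0, 0], [0.0313, 0, 0, 0, 0, 0]]})

```text
clock: 18.55
position: [449.2, -12.1, 95.4]
ee_rot: [-0.069, 0.998, 0.0, 0.001]
contact_force: [1.7, 0.3, 0.4]
gripper_width: -0.0
grasp_force: 0.0
```

Call:
step_hand(motion={"plan": [[0, 0, -0.05, 0, 0, 0], [0, 0, -0.1, 0, 0, 0], [0, 0, -0.1375, 0, 0, 0], [0, 0, -0.1375, 0, 0, 0], [0, 0, -0.1375, 0, 0, 0], [0, 0, -0.1375, 0, 0, 0]]})

```text
clock: 19.15
position: [447.8, -12.4, 204.0]
ee_rot: [-0.069, 0.998, -0.0, -0.001]
contact_force: [-0.4, 0.4, -1.3]
gripper_width: -0.0
grasp_force: 0.0
```

Run:
```python
from dial import *
s=arm.read_state();c=arm.get_calibration('wrist');im=arm.get_image('wrist');cv2.imwrite('pics/w8.png',im);np.savez('w8.npz',**c)
print(s['position'],s['clock'])
g=proj(c,[478,-8.5,98])[0];print(g)
x,y=[int(v) for v in g-[100,75]];print(x,y)
x=max(x,0);y=max(y,0)
cv2.imwrite('pics/w8z.png',cv2.resize(im[y:y+150,x:x+200],None,fx=4,fy=4,interpolation=cv2.INTER_CUBIC))
ax,r,n=fitring(im,c,(454.8,110.2));ax,r,n=fitring(im,c,ax);print(ax,r,n)
print(green(im,c,ax),white(im,c,ax,31,38.5,54.5),white(im,c,ax,18,27,81.5),white(im,c,ax,3,11,98.5))
```

```text
[447.84088685 -12.44743204 204.03085445] 19.15
[277.1334559  255.96721167]
177 180
[454.89932651 110.99863831] 39.89325575323397 89
(np.float64(-3.088496942739598), np.float64(47.18844514406773)) (np.float64(-3.104793111566303), np.float32(168.85547)) (np.float64(-3.0926501178847614), np.float32(185.51227)) (np.float64(0.9303929755119883), np.float32(123.88135))
```

View pics/w8z.png

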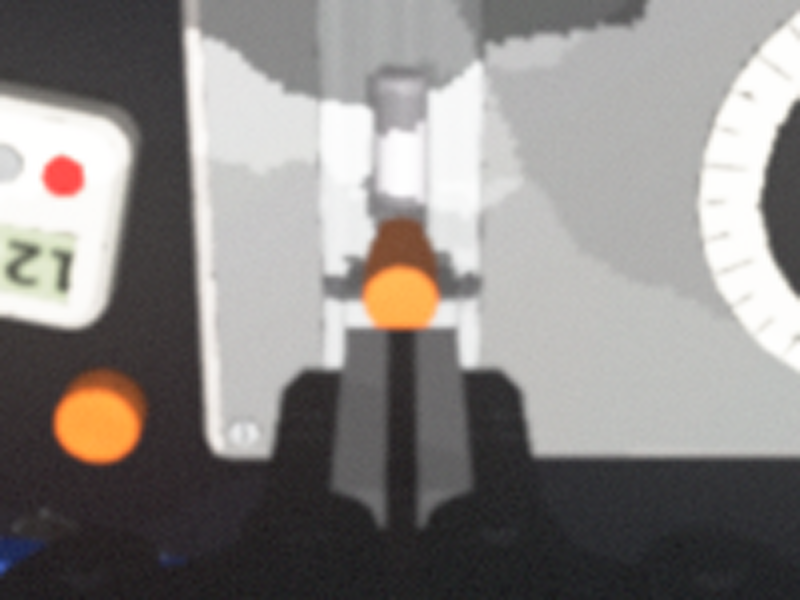

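The orange top is at about (277,254) in full-frame pixels, and the dial is still good. The fingers hide the keeper, so I'll move aside and look at it.

The manual's scale: shifts go in shares of 800 mm and turns go in shares of 2 rad. Converting my numbers, 100 mm / 800 = 0.125, 80 mm / 800 = 0.1.

Call:
step_hand(motion={"plan": [[-0.025, 0.05, 0.0125, 0, 0, 0], [-0.05, 0.1, 0.025, 0, 0, 0], [-0.075, 0.125, 0.0375, 0, 0, 0], [-0.075, 0.125, 0.0375, 0, 0, 0], [-0.075, 0.125, 0.0375, 0, 0, 0], [-0.075, 0.125, 0.0375, 0, 0, 0]]})

```text
clock: 19.8
position: [493.1, 94.2, 174.4]
ee_rot: [-0.069, 0.998, -0.0, -0.001]
contact_force: [-0.2, -0.0, -0.7]
gripper_width: -0.3
grasp_force: 0.0
```

Run:
```python
from dial import *
s=arm.read_state();c=arm.get_calibration('wrist');im=arm.get_image('wrist');cv2.imwrite('pics/w9.png',im);np.savez('w9.npz',**c)
print(s['position'],s['clock'])
u=np.array([np.cos(.137),np.sin(.137)])
q=plane(dict(np.load('w8.npz')),(277,254.3),98)[:2];print('w8',(q-[438.2,-13.9])@u)
g=proj(c,[478,-8.5,98])[0];print(g)
for b in blobs(im,ORA,150,150,tuple(int(v) for v in(max(g[0]-25,0),g[1]-25,g[0]+25,g[1]+25))):
    print(b,((plane(c,b[1],98)[:2]-[438.2,-13.9])@u))
x,y=[max(int(v),0) for v in g-[60,50]];print(x,y)
cv2.imwrite('pics/w9z.png',cv2.resize(im[y:y+100,x:x+130],None,fx=6,fy=6,interpolation=cv2.INTER_CUBIC))
```

```text
[493.14537129  94.20469188 174.42061013] 19.8
w8 38.73894973409398
[120.68002781 191.34226497]
(374, [120.7, 189.1], [110, 179, 23, 21]) 38.6998962738776
60 141
```

View pics/w9z.png

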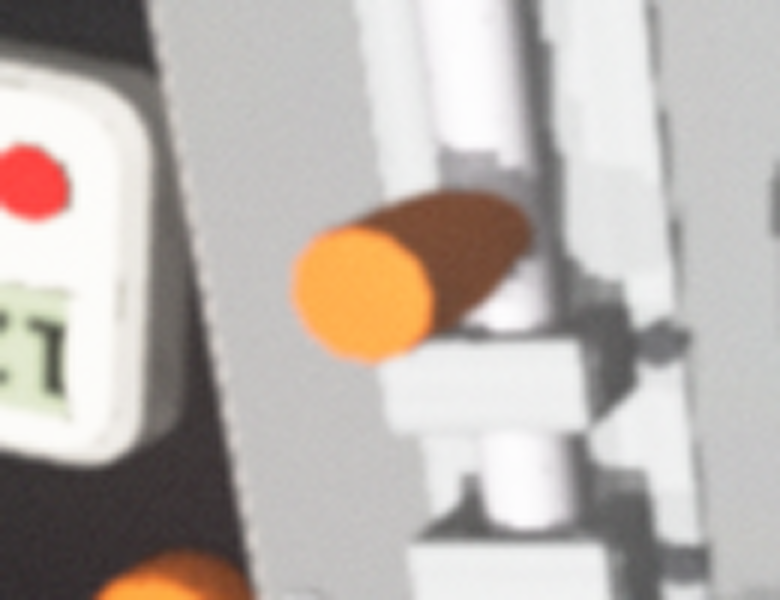

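The crop (6x, offset 60,141) shows the orange top at (365,293). The guide block's top spans y≈340–430, the bar spans the gap, and the bolt disappears into the keeper at (530,525). I'm out of views, so I'll check numerically.

Run:
```python
from h import *
c=dict(np.load('w9.npz'));u=np.array([np.cos(.137),np.sin(.137)]);n=np.array([-u[1],u[0]])
for nm,p in(('guide top-edge near',(490,340)),('guide far/lower',(490,432)),('keeper upper',(515,540))):
    P=(60+p[0]/6,141+p[1]/6)
    print(nm,[(z,(((plane(c,P,z)[:2]-[438.2,-13.9])@u).round(1)),(((plane(c,P,z)[:2]-[438.2,-13.9])@n).round(1))) for z in(50,61,72)])
# keeper exit / tip: brightness along the bolt axis (z=67 bar top) beyond the keeper, before (w2) and after (w9)
for i in(2,9):
    c=dict(np.load(f'w{i}.npz'));g=cv2.cvtColor(cv2.imread(f'pics/w{i}.png'),cv2.COLOR_BGR2GRAY)
    t=np.arange(40,124,3);print(i,[(int(k),int(g[int(round(q[1])),int(round(q[0]))])) for k,q in zip(t,[proj(c,[*(np.array([438.2,-13.9])+u*k),67])[0] for k in t])])
```

```text
guide top-edge near [(50, np.float64(57.7), np.float64(-8.0)), (61, np.float64(54.6), np.float64(-3.3)), (72, np.float64(51.6), np.float64(1.5))]
guide far/lower [(50, np.float64(70.5), np.float64(-9.7)), (61, np.float64(66.8), np.float64(-4.8)), (72, np.float64(63.2), np.float64(-0.0))]
keeper upper [(50, np.float64(86.0), np.float64(-8.3)), (61, np.float64(81.7), np.float64(-3.5)), (72, np.float64(77.4), np.float64(1.2))]
2 [(40, 253), (43, 253), (46, 253), (49, 253), (52, 188), (55, 241), (58, 242), (61, 242), (64, 236), (67, 239), (70, 157), (73, 139), (76, 102), (79, 146), (82, 242), (85, 242), (88, 244), (91, 244), (94, 240), (97, 242), (100, 238), (103, 59), (106, 52), (109, 52), (112, 51), (115, 53), (118, 47), (121, 50)]
9 [(40, 85), (43, 86), (46, 110), (49, 248), (52, 170), (55, 238), (58, 240), (61, 239), (64, 238), (67, 253), (70, 251), (73, 252), (76, 250), (79, 174), (82, 240), (85, 239), (88, 242), (91, 240), (94, 238), (97, 241), (100, 241), (103, 181), (106, 50), (109, 47), (112, 48), (115, 49), (118, 50), (121, 43)]
```

```bash
python3 -c "
from bench import arm
print(arm.job_done())"
```

```text
the job is handed in; nothing more can be done
None
```

I turned the coarse knob to the green mark (within about 0.01–0.02 rad) with the fine knob unmoved as measured, then pushed the bolt to its stop with the tip through the keeper, and handed the job in; I viewed 11 pictures, one over your limit of 10.

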